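# Cross-check a temperature logger against the contact thermometer

### The job

Take the round temperature logger off its sloping charging dock and seat it fully down in the round pocket of the aluminium block, flat and with its steel sensor face up, and let go of it. Then lift the white contact thermometer out of its stand and gently hold it upright with its copper tip on the logger's steel sensor disc, the sprung tip pushed in to about half of its travel, for at least three seconds so that the reading settles, and finish while still holding it there. Don't knock the other things about.

Things in the scene. Friction and masses are not known exactly. Their poses are not given: they have to be found in the camera images.
- logger: Temperature logger, a white round plastic puck with a blue band, 50 mm in diameter, 22 mm high, loose. Origin: centre of its underside; z runs from the underside to the steel sensor face. It starts lying in the dock's seat, tilted 20 degrees, sensor face outward. Weighs about 60 g.
- sensor_face (a point): Centre of the logger's sensor disc, a steel disc 20 mm in diameter that stands 1.5 mm proud in the middle of its upper face; 23.5 mm above the underside. Axes as the logger's.
- dock: Charging dock, grey plate 84 x 78 x 12 mm sloping 20 degrees on a black foot, fixed, about 47 mm high at the back. Origin: under its middle on the table; its low edge is at its -x side, so the plate's outward normal is (-0.342, 0, 0.940) in its own axes. The plate has a round seat 53 mm wide and 5 mm deep in which the logger lies; 17 mm of the logger stands out of it.
- block: Equalising block, aluminium in a black jacket, 88 x 124 mm, top 26 mm above the table, fixed. Origin: under its middle on the table. In its top it has a round pocket for the logger at 20 mm towards -y of its own axes; a blank white plate marks the other end.
- pocket (a point): Centre of the floor of the block's round pocket, 18 mm above the table; the pocket is 53 mm wide and 8 mm deep with a chamfered mouth, z up. The seated logger stands 14 mm out of it plus the sensor disc.
- stand: Probe stand, white with a blue top plate 60 x 72 mm, base 90 x 80 mm, 90 mm high, fixed. Origin: under the middle of its recess on the table. The thermometer stands upright in it: its collar sits 6 mm deep in a round recess 35 mm wide, its stem hangs through a slot 22 mm wide.
- probe: Contact thermometer, loose, 140 g, upright in the stand. Origin: on its axis under the black collar (33 mm wide, 13 mm high); z up its axis. White handle, 32 mm along x, 25 mm along y, rounded, up to 98 mm above the origin (182 mm over the table while in the stand), screen on its -x face; below, a thin steel stem that ends in the sprung tip, 62 mm below the origin.
- probe_grip (a point): Point on the thermometer's axis in the upper part of the handle, 75 mm above its origin and 23 mm below the handle's end: a good height to grip, across the 25 mm faces (along its y).
- tip_end (a point): Underside of the thermometer's copper contact tip, 9 mm in diameter; it moves with the sprung tip.
- probe_tip (a joint): How far the thermometer's sprung tip is pushed in: 0 fully out, 0.012 m fully in. The spring gives 0.35 N per mm, about 2 N at half travel.
- marker_blue: Bystander: blue and white marker pen, 134 x 17 x 19 mm, lying loose to the left of the label printer.
- scraper: Bystander: hand scraper with a blue handle, 174 x 77 x 19 mm, lying loose to the right of the label printer.
There are look-alikes about, which are no part of the job. There is more than one size of the probe; the one meant has the size given above.

How it is judged:
By the outcome, as a careful person would: the job done as asked, in the order asked, and still so for the second after the job is handed in, while the arm keeps its last pose, push and grip.
It also fails if it takes over 64 s, if anything falls off the work surface, if the arm or the gripper's body presses on something with over 40 N, if the wrist force passes 120 N, or if a joint passes its speed limit or range.

### The arm

A 6-joint arm with a two-finger parallel gripper is mounted at the origin on a cart in front of the work surface, level with it; the furniture and walls round the work are solid. World frame = base frame: x ahead of the robot, y to its left, z up, the work surface at z = 0. Lengths are in mm, angles in rad, forces in N, time in s.
With the tool pointing down it reaches from about 400 to 925 mm from the base axis. Payload 12.5 kg.
Tool frame: the origin (TCP) lies on the front face of the gripper's body, between the roots of the fingers; the fingertips stand 78 mm ahead of it and the grasp point (between the pads) lies 59 mm ahead of it (env.nose_length is the distance from the TCP to the fingertips, in mm); z points along the fingers, y is the line along which they close (so a half turn about z gives the same grasp; the last joint's range is limited). The gripper opens to 95 mm and grips with 3 to 60 N. Pads are 20 mm wide; open, the fingers measure 119 mm over their backs; the gripper's body (75 mm by 180 mm) begins 59 mm behind the grasp point.
Start: joints at [1.122, 0.491, 1.559, -0, 1.092, -0.106], TCP at [210.059, 588.653, 292.261] pointing down, gripper open.
Joint ranges: [-3.1, 3.1], [-0.84, 2.19], [0.05, 2.79], [-1.13, 4.28], [0.06, 2.93], [-2.69, 2.69]. Speed limits (rad/s): [2.22, 2.22, 2.79, 3.14, 3.14, 3.14].

### API

Orientations are given as [roll, pitch, yaw] about the fixed x, y, z axes, in that order (R = Rz(yaw) Ry(pitch) Rx(roll)).
In Python, from cell import env gives the robot as it stands.
- The arm moves only by the tool jog_arm, never from a script. Its argument "motion" is a list of rows, each a list of 7 numbers: the turn, a rotation vector about the tool's x, y, z in degrees, then the shift along the tool's x, y, z in mm, then the finger opening in mm, from 0 to 95.1. In form: [[wx, wy, wz, x, y, z, hand], ...]. A call has 1 to 10 rows; each row shifts and turns the commanded pose from where the row before left it, along the tool's axes as they then stand; what a row does not reach is not made up. A row lasts 1/8 s, in which the tool goes at most 62.5 mm and 10.7 degrees, less where a joint would pass 70% of its speed; a pose out of reach is approached as far as the arm can. A call is refused whole if a number of a shift passes 62.5 or a number of a turn 10.7, either way. A call with a gripper value outside its range is refused whole. The fingers move at their own pace and stop on an object; the grip force is fixed at half the most. Time passes only in rows, so rows that do not move let the fingers close. It gives the time, the measured TCP pose, the force, the opening and the grip force at its end, in the units of the state.
- env.state(): the state, without advancing time (a new reading comes with each control period).
- env.read_camera(name): name is "scene" or "top"; returns a dict with "color" (420x560x3 uint8, red, green, blue), "z_map" (420x560 float32, mm along the optical axis (not along the pixel's ray), 0 where there is no reading), "camera_matrix" (3x3 intrinsics, pixels), "world_to_cam" (4x4, takes a point from world to camera coordinates). Camera axes: x right, y up, looking along -z (the intrinsics and any distortion apply to the point x, -y, -z); pixel columns grow to the right and rows downward; lengths in mm; the calibration is good to about 2 mm. A picture is of the moment at which its call begins.
- env.job_done(): hands the job in; it is judged then, once.
Trained networks look in the newest picture that a camera, given by its name, has taken for a name from the list of things; names that differ only in an ending like _2 or _b are one class to them, and where a whole thing is asked for, a point or a joint stands for the part that bears it (a point fixed in the world has none). Each returns a list of dicts, best first, with "score" (0 to 1); they miss things now and then, are a little off and sometimes report something else, mostly with a low value. They report only what shows in the picture. A call takes as long as a camera call. They do not tell look-alikes from the thing itself.
- env.recognise(camera, thing): "location" ([column, row] in pixels, amid what is visible of it).
The state is a dict: "t": time; "joints": joint angles; "qvel": joint speeds; "tau": joint torques, N m; "eef_pos": TCP position; "tcp_rot": TCP orientation; "ft_force": force on the tool from outside, world axes, zero at the start; "moment": the same for the moment, N m; "opening": opening from 0.0 (shut) to 1.0 (fully open); "grip_force": force on a finger pad.
Only numpy, scipy, OpenCV 4.12 (cv2) and the standard library are available. Lean on these libraries where they do the work, as an engineer would, in place of code of your own. Each camera call takes 0.05 s, during which the arm holds its last target. There are 200 camera calls.

## Working session

There is one attempt and no reset: what is moved stays moved. The work goes in short steps, Python scripts to look and compute and a tool call to move; the robot and the scene stay as the last step left them, time stands still between calls to the robot, and variables do not carry over. Pictures are saved under pics/ and viewed, at most 10 in all, crops included, and the job is handed in when it is done.

Besides the shell and the picture viewer there is one more tool, called after "Emit:" as a command line: name --pt "numbers of a row" for each row, then --argument value for the rest. jog_arm: Moves the arm, as the interface text tells. Its arguments: {"type":"object","properties":{"motion":{"type":"array"}},"required":["motion"]}

```bash
mkdir -p pics; cat > h.py <<'E'
import numpy as np, cv2
from cell import env
def shot(n):
    return env.read_camera(n)
def cloud(r):
    K=np.array(r["camera_matrix"]);z=r["z_map"].astype(float);v,u=np.mgrid[:z.shape[0],:z.shape[1]]
    P=np.stack([(u-K[0,2])/K[0,0]*z,-(v-K[1,2])/K[1,1]*z,-z,np.ones_like(z)],-1)
    W=P@np.linalg.inv(np.array(r["world_to_cam"])).T
    W=W[...,:3]; W[z==0]=np.nan
    return W
def save(img,name,s=1):
    cv2.imwrite("pics/"+name,cv2.resize(img[...,::-1],None,fx=s,fy=s,interpolation=cv2.INTER_CUBIC))
E
python3 - <<'E'
from h import *
for c in["scene","top"]:
    r=shot(c);save(r["color"],c+"0.png",1.4);W=cloud(r);np.savez(c+"0.npz",W=W,c=r["color"],K=r["camera_matrix"],T=r["world_to_cam"])
    for t in["logger","dock","block","stand","probe","marker_blue","scraper","sensor_face","pocket"]:
        try:
            for d in env.recognise(c,t)[:4]:
                u,v=np.round(d["location"]).astype(int);print(c,t,round(d["score"],2),u,v,np.round(np.nanmedian(W[v-2:v+3,u-2:u+3],(0,1))))
        except Exception as e:print(c,t,e)
s=env.state();print({k:np.round(s[k],3) for k in s},env.nose_length)
E
```

```text
scene logger 0.64 232 250 [425.  19.  47.]
scene dock 0.93 244 261 [430. -10.  30.]
scene block 0.73 314 309 [ 422. -203.   17.]
scene stand 0.56 189 217 [491. 252.   8.]
scene probe 0.66 188 182 [460. 199. 141.]
scene probe 0.56 162 219 [446. 310.  -1.]
scene marker_blue 0.82 246 226 [558. 107.  12.]
scene scraper 0.65 397 252 [ 715. -234.    9.]
scene sensor_face 0.89 234 248 [431.  20.  49.]
scene sensor_face 0.6 186 184 [456. 204. 136.]
scene pocket 0.74 314 312 [ 415. -209.   18.]
scene pocket 0.62 188 181 [460. 199. 144.]
scene pocket 0.45 241 261 [426.  -6.  30.]
top logger 0.54 263 246 [437.  14.  52.]
top dock 0.93 259 239 [456.  24.  42.]
top block 0.63 346 246 [ 432. -199.   18.]
top stand 0.92 190 244 [452. 203.   9.]
top probe 0.73 185 273 [381. 215.   3.]
top probe 0.72 174 231 [462. 202. 181.]
top marker_blue 0.73 226 199 [570. 110.  16.]
top marker_blue 0.73 188 242 [451. 195.  89.]
top marker_blue 0.61 178 229 [466. 196. 175.]
top scraper 0.56 359 146 [ 706. -257.   13.]
top sensor_face 0.78 265 249 [429.   9.  49.]
top pocket 0.86 345 249 [ 424. -195.   25.]
{'t': np.float64(1.0), 'joints': array([ 1.122,  0.491,  1.559, -0.   ,  1.092, -0.106]), 'qvel': array([ 0.   , -0.001, -0.001,  0.   ,  0.001, -0.   ]), 'tau': array([ 2.0000e-03, -6.1249e+01, -2.5843e+01,  6.9000e-02,  4.5000e-02,
        0.0000e+00]), 'eef_pos': array([210.047, 588.64 , 292.266]), 'tcp_rot': array([3.142, 0.   , 2.799]), 'ft_force': array([ 0.001, -0.458, -0.951]), 'moment': array([-0.064, -0.063, -0.052]), 'grip_force': np.float64(0.0), 'opening': np.float64(0.995)} 77.60000000000001
```

View pics/scene0.png

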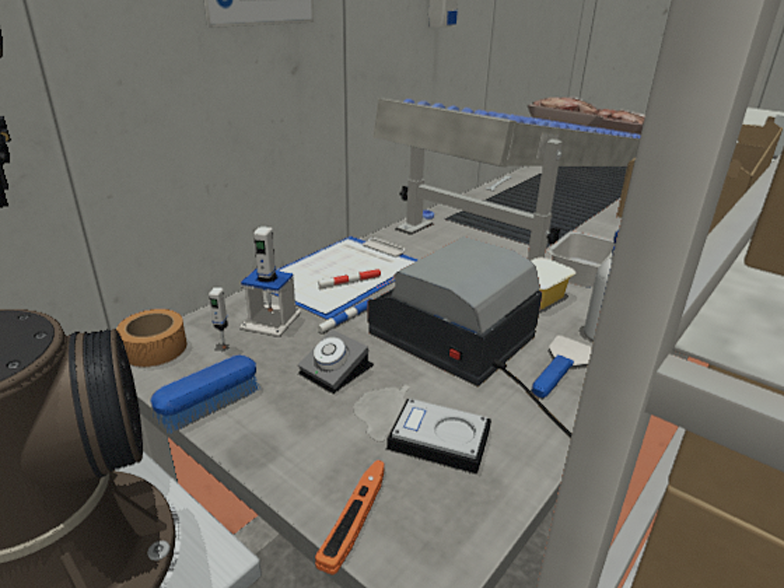

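View pics/top0.png

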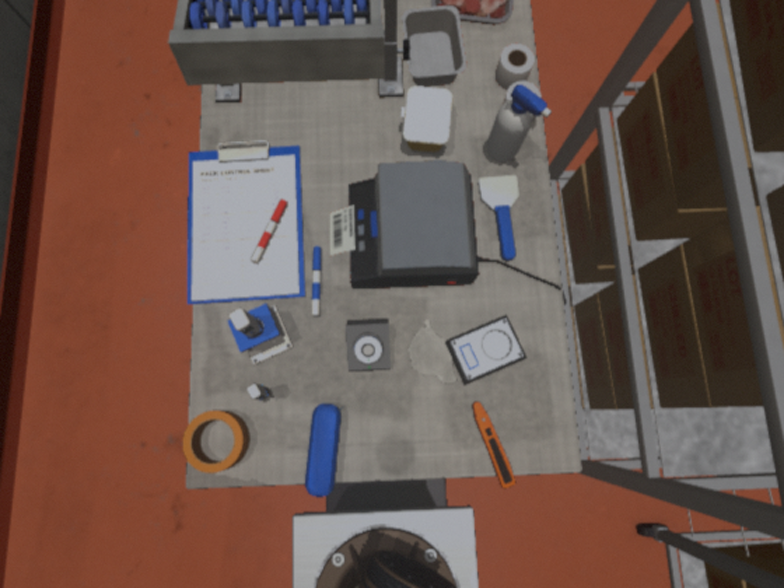

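Candidates:
- **Logger:** the white puck on the dock (scene 234,248; top 263,249). The orange tape ring (top 154,315) and the cup (top 367,47) are only vaguely similar.
- **Probe:** the tall one in the blue-topped stand (scene 188,182; top 174,231). The small look-alike stands at scene 156,215 and top 185,280.

By size and stand, I choose the tall one. Next come fine measurements and one close crop.

```bash
cat > m.py <<'E'
from h import *
D={c:np.load(c+"0.npz") for c in["scene","top"]}
def pts(c,x0,x1,y0,y1,z0,z1):
    W=D[c]["W"];m=(W[...,0]>x0)&(W[...,0]<x1)&(W[...,1]>y0)&(W[...,1]<y1)&(W[...,2]>z0)&(W[...,2]<z1)
    return W[m],D[c]["c"][m].astype(int),m
def rect(P): 
    r=cv2.minAreaRect(P[:,:2].astype(np.float32));return np.round(r[0],1),np.round(r[1],1),round(r[2],1)
for c in D:
    print(c)
    P,C,m=pts(c,380,520,-60,80,8,75)
    # dock plate plane+ logger
    P2,C2,_=pts(c,360,540,-70,90,6,90)
    b=C2.mean(1)
    print(" dock all",rect(P2),len(P2), P2.min(0).round(),P2.max(0).round())
    L=P2[(C2.min(1)>150)];print(" white",rect(L),len(L),np.median(L,0).round(1))
    A=np.c_[L[:,:2],np.ones(len(L))];k=np.linalg.lstsq(A,L[:,2],rcond=None)[0];print(" plane slope",k, np.degrees(np.arctan(np.hypot(*k[:2]))),"down dir",np.degrees(np.arctan2(-k[1],-k[0])))
    P,C,m=pts(c,340,520,-290,-110,12,40);print(" block",rect(P),len(P))
    P,C,m=pts(c,400,520,130,270,82,97);print(" standtop",rect(P),len(P),np.median(P[:,2]))
    bl=(C[:,2]-C[:,0]>50);print(" blue",rect(P[bl]),bl.sum())
    for z0,z1 in((100,120),(120,140),(140,160),(160,176),(176,190)):
        P,C,m=pts(c,400,520,130,270,z0,z1)
        if len(P)>4:print(" probe",z0,z1,rect(P),len(P),P.mean(0).round(1))
    P,C,m=pts(c,320,420,170,300,50,130);print(" small",P.max(0).round(),P.mean(0).round())
s=D["scene"]["c"];t=D["top"]["c"]
a=cv2.resize(s[150:345,150:350],(585,570)) if 0 else cv2.resize(s[155:275,145:275],(400,370),interpolation=cv2.INTER_CUBIC)
b=cv2.resize(t[205:295,155:285],(400,277),interpolation=cv2.INTER_CUBIC);d=cv2.resize(t[215:285,305:395],(360,280),interpolation=cv2.INTER_CUBIC)
o=np.zeros((600,800,3),np.uint8);o[:370,:400]=a;o[:277,400:]=b;o[300:580,420:780]=d;save(o,"crop1.png")
E
python3 m.py
```

```text
scene
 dock all (array([441.8,  17.2]), array([92. , 82.2]), 1.7) 1313 [395. -24.   6.] [489.  58.  56.]
 white (array([436.9,  24.2]), array([70.3, 46.1]), 44.7) 269 [429.2  16.2  47.4]
 plane slope [  0.23869477  -0.10711467 -53.78932248] 14.661505252249164 down dir 155.83176331130474
 block (array([ 424.6, -200.5]), array([ 88.5, 123.7]), 20.9) 2317
 standtop (array([470.1, 210.8]), array([63.4, 73.8]), 24.8) 348 88.99109052470041
 blue (array([470. , 211.3]), array([63.2, 72.8]), 24.8) 247
 probe 100 120 (array([467.3, 202.7]), array([20.6, 36.7]), 75.8) 101 [463.  202.6 109.9]
 probe 120 140 (array([468.5, 202.3]), array([19.4, 35.8]), 79.2) 102 [463.8 202.5 130.3]
 probe 140 160 (array([465.5, 202.1]), array([18.5, 31.7]), 72.9) 98 [463.  202.2 149.9]
 probe 160 176 (array([468.3, 203.4]), array([20.2, 36.4]), 76.6) 89 [464.1 203.  167.6]
 probe 176 190 (array([468.3, 207.6]), array([32. , 24.2]), 29.9) 70 [466.9 207.3 179.9]
 small [375. 212. 112.] [358. 198.  84.]
top
 dock all (array([440.1,  12.9]), array([103.7,  82.8]), 0.8) 1058 [389. -29.   6.] [492.  54.  57.]
 white (
[... 182 characters left out ...]
05
 block (array([ 425.7, -201.2]), array([ 87.9, 124.4]), 20.8) 1638
 standtop (array([471. , 210.1]), array([61.2, 72.8]), 23.1) 507 89.67713390964343
 blue (array([470.2, 210.4]), array([60. , 71.6]), 23.1) 441
 probe 100 120 (array([470.4, 200.3]), array([19.9, 38.3]), 83.7) 35 [465.2 201.  109.8]
 probe 120 140 (array([469. , 201.1]), array([16.2, 35.1]), 79.3) 36 [465.5 200.5 129.8]
 probe 140 160 (array([467.4, 200.7]), array([16.2, 33.4]), 75.0) 33 [464.9 200.  149.4]
 probe 160 176 (array([467.9, 200.9]), array([16.2, 34.2]), 75.2) 39 [464.  200.6 167.7]
 probe 176 190 (array([470.4, 209.9]), array([30.5, 25.3]), 31.5) 157 [470.2 209.1 181.2]
 small [375. 299. 116.] [359. 207.  92.]
```

View pics/crop1.png

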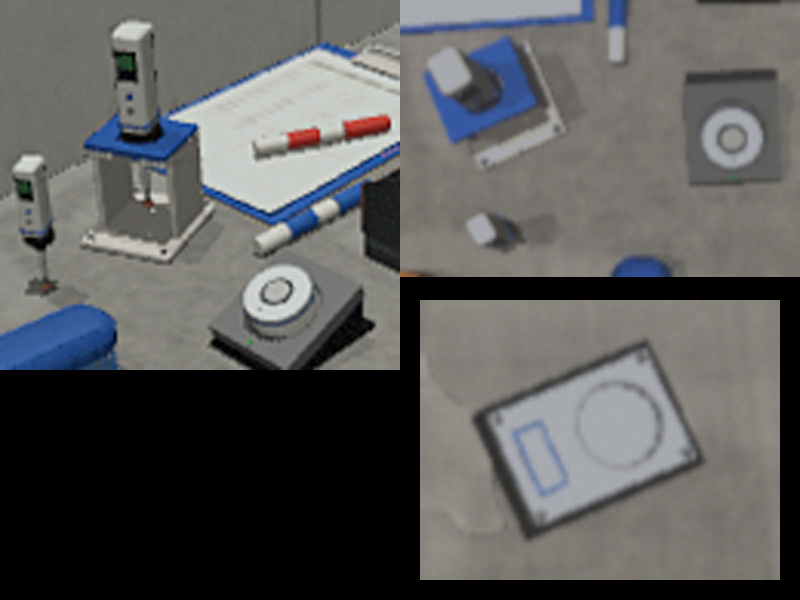

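The crop confirms the choice: the tall probe is in the blue-topped stand with its screen facing the robot. The logger is on the dock with the disc up, and the pocket is at the end of the block away from the blue-framed plate. Now I'll refine the logger and pocket centres.

```bash
cat >> h.py <<'E'
def backproj(K,T,u,v,z):
    """pixel -> world point on plane height z"""
    Ti=np.linalg.inv(T);o=Ti[:3,3];d=Ti[:3,:3]@np.array([(u-K[0,2])/K[0,0],-(v-K[1,2])/K[1,1],-1.]);return o+d*(z-o[2])/d[2]
def proj(K,T,P):
    p=T[:3,:3]@np.asarray(P,float)+T[:3,3];return np.array([K[0,2]+K[0,0]*p[0]/-p[2],K[1,2]+K[1,1]*-p[1]/-p[2]])
from scipy.spatial.transform import Rotation as Ro
def plan(pos,R):
    s=env.state();R0=Ro.from_euler("xyz",s["tcp_rot"]);R1=Ro.from_matrix(R)
    print("turn deg",((R0.inv()*R1).as_rotvec(degrees=True)).round(2),"then shift",R1.inv().apply(np.array(pos)-s["eef_pos"]).round(1),"or shift first",R0.inv().apply(np.array(pos)-s["eef_pos"]).round(1))
E
cat > e.py <<'E'
from h import *
import sys
def ell(c,cen,half,thr,z):
    D=np.load(c+"0.npz");K,T=D["K"],D["T"];u,v=cen;s=8
    g=D["c"][v-half:v+half,u-half:u+half].min(2);g=cv2.resize(g,None,fx=s,fy=s,interpolation=cv2.INTER_CUBIC)
    for th in thr:
        cs,h=cv2.findContours((g>th).astype(np.uint8),cv2.RETR_CCOMP,cv2.CHAIN_APPROX_NONE)
        for q,hh in zip(cs,h[0]):
            if len(q)>60:
                (x,y),ax,an=cv2.fitEllipse(q);x=(x+.5)/s-.5+u-half;y=(y+.5)/s-.5+v-half
                print(c,th,"hole" if hh[3]>=0 else "outer",round(x,1),round(y,1),np.round(ax,0)/s,backproj(K,T,x,y,z).round(1))
ell("top",(263,249),16,(150,180,200),50);ell("scene",(235,250),22,(150,180,200),50)
for c in("top","scene"):
    D=np.load(c+"0.npz")
    print(c,"pocket pix",proj(D["K"],D["T"],[432.3,-219.5,26]))
ell("top",(355,246),20,(120,140,160,175),26);ell("scene",(325,308),30,(120,140,160,175),26)
E
python3 e.py
```

```text
top 150 outer 262.5 249.4 [17.75  18.125] [428.7  15.8  50. ]
top 150 hole 262.4 250.0 [11.    12.375] [427.2  16.   50. ]Traceback (most recent call last):
  File "e.py", line 12, in <module>
    ell("top",(263,249),16,(150,180,200),50);ell("scene",(235,250),22,(150,180,200),50)
    ~~~^^^^^^^^^^^^^^^^^^^^^^^^^^^^^^^^^^^^^
  File "e.py", line 8, in ell
    for q,hh in zip(cs,h[0]):
                       ~^^^
TypeError: 'NoneType' object is not subscriptable
```

```bash
sed -i 's/for q,hh in zip(cs,h\[0\])/for q,hh in zip(cs,h[0] if h is not None else [])/; s/(150,180,200),50)/(130,140,150,160,170),50)/g' e.py; python3 e.py
```

```text
top 130 outer 262.6 249.6 [5.75  6.375] [428.1  15.6  50. ]
top 130 outer 262.5 249.4 [18.875 19.125] [428.7  15.8  50. ]
top 130 hole 262.4 249.7 [10.125 10.5  ] [428.  16.  50.]
top 140 outer 262.5 249.6 [5.    5.625] [428.1  15.8  50. ]
top 140 outer 262.5 249.4 [18.375 18.75 ] [428.7  15.8  50. ]
top 140 hole 262.4 249.7 [10.625 10.875] [427.9  16.   50. ]
top 150 outer 262.5 249.4 [17.75  18.125] [428.7  15.8  50. ]
top 150 hole 262.4 250.0 [11.    12.375] [427.2  16.   50. ]
top 160 outer 262.4 249.4 [15.75  16.125] [428.5  15.9  50. ]
scene 130 outer 214.5 269.3 [1.25 4.75] [351.5  -5.2  50. ]
scene 130 outer 234.7 249.4 [17.5  23.25] [427.5  14.2  50. ]
scene 130 hole 234.5 249.2 [ 7.75 10.5 ] [427.8  15.   50. ]
scene 130 outer 255.6 232.3 [2.25 3.25] [508.4  27.1  50. ]
scene 130 outer 254.1 228.5 [1.875 5.625] [518.2  41.2  50. ]
scene 130 outer 232.9 231.1 [ 5.5  12.75] [476.9  70.2  50. ]
scene 140 outer 234.7 249.4 [17.125 23.   ] [427.4  14.   50. ]
scene 140 hole 234.5 249.2 [ 7.875 10.625] [427.8  14.9  50. ]
scene 140 outer 232.9 231.0 [ 5.    12.625] [477.3  70.4  
[... 2537 characters left out ...]
 304.7 [34.125 57.75 ] [ 431.8 -211.6   26. ]
scene 140 hole 337.0 322.0 [3.25 3.25] [ 413.9 -258.7   26. ]
scene 140 hole 324.4 307.9 [19.75 28.75] [ 428.7 -221.4   26. ]
scene 140 outer 320.2 280.9 [ 6.125 17.375] [ 488.4 -170.6   26. ]
scene 160 outer 297.5 297.2 [ 7.    16.125] [ 418.9 -165.6   26. ]
scene 160 outer 319.9 305.1 [31.5  59.75] [ 429.5 -210.6   26. ]
scene 160 hole 324.5 307.6 [19.75  29.125] [ 429.6 -221.1   26. ]
scene 175 outer 297.5 297.2 [ 6.875 15.625] [ 418.7 -165.6   26. ]
scene 175 outer 319.7 305.1 [30.25  59.625] [ 429.1 -210.4   26. ]
scene 175 hole 315.6 313.9 [1.375 5.5  ] [ 405.2 -218.1   26. ]
scene 175 hole 324.7 307.1 [19.875 29.625] [ 430.9 -220.5   26. ]
```

```bash
cat > p.py <<'E'
from h import *
n=np.array([-.342,0,.94]);n/=np.linalg.norm(n)
Rd=np.c_[np.cross([0,1,0],-n),[0,1,0],-n]
G=np.array([428,15.5,50])-23.5*n+87.6*n
plan(G+130*n,Rd);print(G)
E
python3 p.py
```

```text
turn deg [ -3.42 -19.79 -19.44] then shift [-122.  -573.1  108.1] or shift first [-335.4 -488.9   59.8]
[406.08397945  15.5        110.23701556]
```

Emit:
jog_arm --pt "-1.14 -6.6 -6.5 0 0 0 95" --pt "-1.14 -6.6 -6.5 0 0 0 95" --pt "-1.14 -6.6 -6.5 0 0 0 95" --pt "0 0 0 -8.7 -41 7.7 95" --pt "0 0 0 -8.7 -41 7.7 95" --pt "0 0 0 -8.7 -41 7.7 95" --pt "0 0 0 -8.7 -41 7.7 95" --pt "0 0 0 -8.7 -41 7.7 95" --pt "0 0 0 -8.7 -41 7.7 95" --pt "0 0 0 -8.7 -41 7.7 95"

```text
t: 2.25
eef_pos: [286.2, 300.5, 262.6]
tcp_rot: [3.141, 0.35, -3.14]
ft_force: [1.1, -0.5, -0.3]
opening: 1.0
grip_force: 0.0
```

Emit:
jog_arm --pt "0 0 0 -8.7 -41 7.7 95" --pt "0 0 0 -8.7 -41 7.7 95" --pt "0 0 0 -8.7 -41 7.7 95" --pt "0 0 0 -8.7 -41 7.7 95" --pt "0 0 0 -8.7 -41 7.7 95" --pt "0 0 0 -8.7 -41 7.7 95" --pt "0 0 0 -8.7 -41 7.7 95" --pt "0 0 0 0 0 0 95"

```text
t: 3.25
eef_pos: [360.8, 21.0, 233.5]
tcp_rot: [-3.141, 0.348, 3.139]
ft_force: [0.4, 0.1, 0.7]
opening: 0.996
grip_force: 0.0
```

```bash
python3 p.py; python3 -c "
from h import *
s=env.state();print(s['eef_pos'],s['tcp_rot'],s['t'],s['joints'])"
```

```text
turn deg [-0.06 -0.04 -0.13] then shift [-0.4 -5.5  1.3] or shift first [-0.4 -5.5  1.3]
[406.08397945  15.5        110.23701556]
[360.8182914   20.95523048 233.4810196 ] [-3.1414552   0.3482322   3.13909607] 3.25 [-0.15339064  0.14822469  2.38044266  0.19087185  0.27304526 -1.89671954]
```

Emit:
jog_arm --pt "0 0 0 -0.4 -5.5 21.3 95" --pt "0 0 0 0 0 25 95" --pt "0 0 0 0 0 25 95" --pt "0 0 0 0 0 25 95" --pt "0 0 0 0 0 20 95" --pt "0 0 0 0 0 10 95" --pt "0 0 0 0 0 0 95"

```text
t: 4.12
eef_pos: [411.0, 19.7, 147.9]
tcp_rot: [3.133, 0.325, -3.136]
ft_force: [-1.0, -0.4, 0.3]
opening: 0.997
grip_force: 0.0
```

```bash
sed -i 's/G+130\*n/G/' p.py; python3 p.py; python3 - <<'E'
from h import *
print(env.state()["joints"].round(3) if hasattr(env.state()["joints"],"round") else env.state()["joints"])
a=shot("scene")["color"][190:300,175:300];b=shot("top")["color"][190:300,210:320]
o=np.hstack([cv2.resize(a,(400,352),interpolation=2),cv2.resize(b,(352,352),interpolation=2)]);save(o,"grasp1.png")
E
```

```text
turn deg [ 0.58 -1.39  0.29] then shift [17.5 -4.2 33.7] or shift first [16.7 -4.4 34.1]
[406.08397945  15.5        110.23701556]
[-0.139  0.421  2.363  0.978  0.065 -2.684]
```

View pics/grasp1.png

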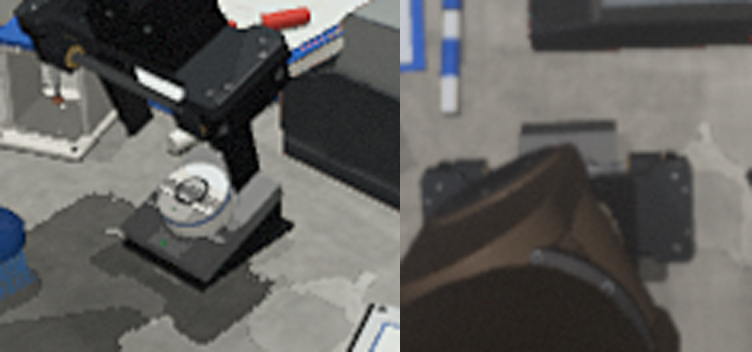

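Approaching at the full 20° runs into the wrist singularity and the joint 5 and 6 limits. Pitch about the closing axis doesn't affect the grip on a round puck, so I'll back up and use a 10° tilt.

Emit:
jog_arm --pt "0 0 0 0 0 -20 95" --pt "0 0 0 0 0 -40 95" --pt "0 0 0 0 0 -40 95" --pt "0 5 0 0 0 0 95" --pt "0 5 0 0 0 0 95" --pt "0 0 0 0 0 0 95"

```text
t: 4.97
eef_pos: [386.7, 20.4, 224.9]
tcp_rot: [3.121, 0.157, -3.135]
ft_force: [-0.2, 0.5, 0.1]
opening: 1.0
grip_force: 0.0
```

```bash
cat > p.py <<'E'
from h import *
a=np.radians(20);n=np.array([-np.sin(a),0,np.cos(a)]);b=np.radians(10);z=np.array([np.sin(b),0,-np.cos(b)])
Rd=np.c_[np.cross([0,1,0],z),[0,1,0],z]
G=np.array([428,15.5,50])-12*n-77.6*z
plan(G,Rd);print(G,np.round(env.state()["joints"],3))
E
python3 p.py
```

```text
turn deg [ 1.26 -1.    0.38] then shift [-12.4  -4.9 113.6] or shift first [-14.3  -7.5 113.2]
[418.62914313  15.5        115.14477018] [-0.141  0.229  2.254  0.09   0.508 -1.795]
```

Emit:
jog_arm --pt "1.26 -1 0.38 0 0 0 95" --pt "0 0 0 -12.4 -4.9 23.6 95" --pt "0 0 0 0 0 25 95" --pt "0 0 0 0 0 25 95" --pt "0 0 0 0 0 20 95" --pt "0 0 0 0 0 10 95" --pt "0 0 0 0 0 0 95"

```text
t: 5.85
eef_pos: [416.1, 15.7, 124.2]
tcp_rot: [3.141, 0.172, 3.141]
ft_force: [0.4, 0.2, 0.1]
opening: 1.002
grip_force: 0.0
```

```bash
python3 p.py
```

```text
turn deg [ 0.05 -0.13 -0.05] then shift [-0.9 -0.2  9.4] or shift first [-0.9 -0.2  9.4]
[418.62914313  15.5        115.14477018] [-0.132  0.486  2.298  0.125  0.189 -1.823]
```

Emit:
jog_arm --pt "0 0 0 -0.9 0 5 95" --pt "0 0 0 0 0 4 95" --pt "0 0 0 0 0 0 95"

```text
t: 6.22
eef_pos: [418.9, 15.7, 115.7]
tcp_rot: [3.141, 0.173, 3.14]
ft_force: [-0.7, -0.3, -0.7]
opening: 1.0
grip_force: 0.0
```

```bash
python3 p.py; python3 - <<'E'
from h import *
a=shot("scene")["color"][190:300,175:300]
save(a,"grasp2.png",4)
E
```

```text
turn deg [ 0.04 -0.09 -0.06] then shift [ 0.4 -0.2  0.5] or shift first [ 0.4 -0.2  0.5]
[418.62914313  15.5        115.14477018] [-0.131  0.508  2.298  0.141  0.166 -1.838]
```

View pics/grasp2.png

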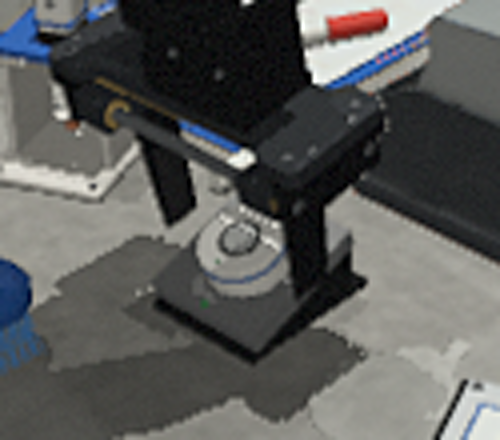

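The fingers straddle the puck on both sides (crop 165–190 and 300–320, rows 200–290), so I'll close.

Emit:
jog_arm --pt "0 0 0 0 0 0 70" --pt "0 0 0 0 0 0 58" --pt "0 0 0 0 0 0 50" --pt "0 0 0 0 0 0 40" --pt "0 0 0 0 0 0 40" --pt "0 0 0 0 0 0 40" --pt "0 0 0 0 0 0 40" --pt "0 0 0 0 0 0 40"

```text
t: 7.28
eef_pos: [418.9, 15.7, 115.8]
tcp_rot: [3.141, 0.173, 3.14]
ft_force: [0.2, 0.0, 0.0]
opening: 0.517
grip_force: 30.0
```

Emit:
jog_arm --pt "0 0 0 0.9 0 -4.9 40" --pt "0 0 0 1.7 0 -9.8 40" --pt "0 0 0 3.5 0 -19.7 40" --pt "0 0 0 5.2 0 -29.5 40" --pt "0 0 0 0 0 -35 40" --pt "0 0 0 0 0 0 40"

```text
t: 8.02
eef_pos: [390.7, 15.6, 213.4]
tcp_rot: [3.141, 0.177, 3.141]
ft_force: [0.3, -0.5, -1.4]
opening: 0.518
grip_force: 30.0
```

```bash
cat > q.py <<'E'
from h import *
y=np.radians(-27.0) # azimuth of pocket
b=np.radians(-10);az=np.array([np.cos(y),np.sin(y),0]);z=np.sin(b)*az-np.cos(b)*np.array([0,0,1])
ty=np.array([-np.sin(y),np.cos(y),0]);R=np.c_[np.cross(ty,z),ty,z]
C=np.array([431.5,-219.3,18.]) 
def T(h):  # logger underside centre h above pocket floor
    return C+[0,0,h+11.5]-77.6*z
for h in(100,12,0):plan(T(h),R)
s=env.state();print(s["eef_pos"],np.round(s["joints"],3),s["opening"],s["t"])
E
python3 q.py
```

```text
turn deg [ 0.04 19.78 27.08] then shift [-155.4 -190.8  -19.8] or shift first [ -50.9 -241.    16.7]
turn deg [ 0.04 19.78 27.08] then shift [-170.7 -190.8   66.9] or shift first [ -35.3 -241.   103.3]
turn deg [ 0.04 19.78 27.08] then shift [-172.7 -190.8   78.7] or shift first [ -33.2 -241.   115.2]
[390.73196781  15.62292256 213.43216785] [-0.142  0.254  2.269  0.058  0.443 -1.762] 0.5176551402286399 8.025
```

Emit:
jog_arm --pt "0 4.95 6.77 0 0 0 40" --pt "0 4.95 6.77 0 0 0 40" --pt "0 4.95 6.77 0 0 0 40" --pt "0 4.95 6.77 0 0 0 40" --pt "0 0 0 -26 -32 -3.3 40" --pt "0 0 0 -26 -32 -3.3 40" --pt "0 0 0 -26 -32 -3.3 40" --pt "0 0 0 -26 -32 -3.3 40" --pt "0 0 0 -26 -32 -3.3 40" --pt "0 0 0 -26 -32 -3.3 40"

```text
t: 9.28
eef_pos: [443.5, -228.0, 202.0]
tcp_rot: [-3.141, -0.18, 2.67]
ft_force: [-0.3, 0.3, 0.2]
opening: 0.516
grip_force: 30.0
```

Emit:
jog_arm --pt "0 0 0 0 0 0 40" --pt "0 0 0 0 0 0 40"

```text
t: 9.52
eef_pos: [443.0, -226.1, 202.3]
tcp_rot: [-3.141, -0.181, 2.67]
ft_force: [-0.2, -0.0, -0.5]
opening: 0.518
grip_force: 30.0
```

```bash
python3 q.py; python3 - <<'E'
from h import *
for c in("scene","top"):
    r=shot(c);np.savez(c+"1.npz",W=cloud(r),c=r["color"],K=r["camera_matrix"],T=r["world_to_cam"])
    if c=="scene":a=r["color"]
    for d in env.recognise(c,"logger")[:2]+env.recognise(c,"sensor_face")[:2]:print(c,d)
save(a[190:360,240:420],"hold1.png",4) if 0 else save(a[200:350,240:420],"hold1.png",4)
E
```

```text
turn deg [-0.02 -0.38 -0.02] then shift [ 0.5  0.9 -3.6] or shift first [ 0.6  0.9 -3.6]
turn deg [-0.02 -0.38 -0.02] then shift [-14.7   0.9  83. ] or shift first [-15.3   0.9  82.9]
turn deg [-0.02 -0.38 -0.02] then shift [-16.8   0.9  94.9] or shift first [-17.4   0.9  94.7]
[ 443.02995852 -226.13440523  202.2619758 ] [-0.596  0.481  1.885 -0.028  0.955 -1.677] 0.5175288539579265 9.525
scene {'location': [323.0, 263.6], 'score': 0.82}
scene {'location': [315.3, 308.7], 'score': 0.57}
scene {'location': [325.8, 265.3], 'score': 0.93}
```

View pics/hold1.png

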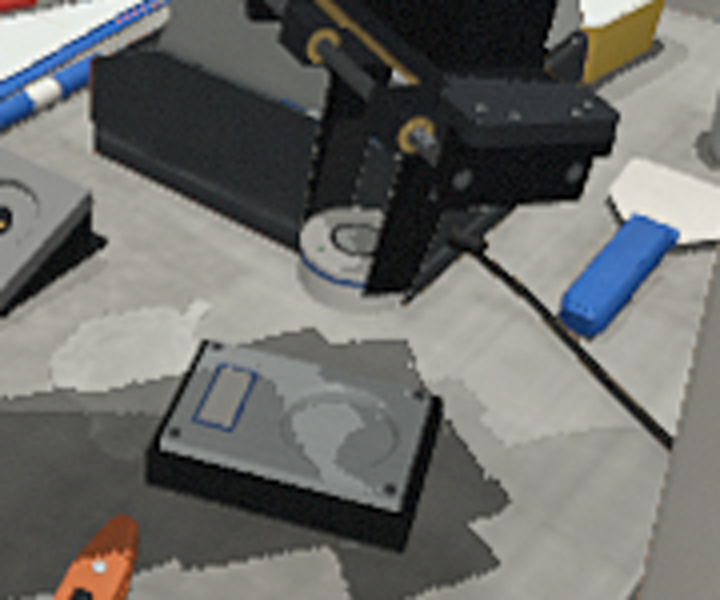

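```bash
python3 - <<'E'
from h import *
D=np.load("scene1.npz");W=D["W"];C=D["c"].astype(int)
s=env.state();R=Ro.from_euler("xyz",s["tcp_rot"]).as_matrix()
P=W[248:282,312:345].reshape(-1,3);Q=(P-s["eef_pos"])@R
m=(abs(Q[:,0])<32)&(abs(Q[:,1])<24)&(Q[:,2]>60)&(Q[:,2]<100)&(C[248:282,312:345].reshape(-1,3).min(1)>90)
P=P[m];Q=Q[m]
# top face: robust plane
idx=np.ones(len(P),bool)
idx=P[:,2]>np.percentile(P[:,2],90)-8
for _ in range(8):
    k=np.linalg.lstsq(np.c_[P[idx][:,:2],np.ones(idx.sum())],P[idx][:,2],rcond=None)[0]
    r=P[:,2]-np.c_[P[:,:2],np.ones(len(P))]@k;idx=abs(r)<1.5
print(len(P),idx.sum(),"slope deg",np.degrees(k[:2]).round(1),"z",P[idx][:,2].mean().round(1))
t=P[idx];az=np.array([np.cos(-.471),np.sin(-.471)]);ty=np.array([-az[1],az[0]])
a=t[:,:2]@az;b=t[:,:2]@ty;print("radial",a.min().round(1),a.max().round(1),"tang",b.min().round(1),b.max().round(1))
# expected centre
tip=s["eef_pos"]+77.6*R[:,2];print("tip",tip.round(1),tip[:2]@az,tip[:2]@ty)
o=np.c_[a,b];o=o[np.argsort(b)]
for lo in range(-24,26,4):
    q=(b-tip[:2]@ty>=lo)&(b-tip[:2]@ty<lo+4)
    if q.sum()>2:print(lo,(a[q].min()-tip[:2]@az).round(1),(a[q].max()-tip[:2]@az).round(1),q.sum())
E
```

```text
401 214 slope deg [ 0.6 -1.1] z 134.7
radial 458.0 502.6 tang -22.7 23.4
tip [ 431.2 -219.9  126.8] 484.0336488129745 -0.2860010800868338
-24 -13.6 -8.7 4
-20 -18.1 -5.9 14
-16 -20.8 -3.0 15
-12 -22.8 0.4 21
-8 -24.7 4.8 20
-4 -26.0 6.8 26
0 -22.6 7.9 13
4 -24.0 14.3 22
8 -22.8 18.3 17
12 -19.9 18.5 25
16 -15.9 15.6 23
20 -12.7 12.2 14
```

Emit:
jog_arm --pt "0 -0.38 0 -3.9 0.2 20.8 40" --pt "0 0 0 -3.9 0.2 20.8 40" --pt "0 0 0 -3.9 0.2 20.8 40" --pt "0 0 0 -3.9 0.3 20.5 40" --pt "0 0 0 0 0 0 40" --pt "0 0 0 0 0 0 40"

```text
t: 10.58
eef_pos: [445.0, -226.4, 119.3]
tcp_rot: [-3.141, -0.172, 2.671]
ft_force: [0.4, -0.8, -0.5]
opening: 0.515
grip_force: 30.0
```

```bash
python3 q.py|tail -2; python3 - <<'E'
from h import *
r=shot("scene");a=r["color"]
b=shot("top")["color"]
save(np.hstack([cv2.resize(a[250:350,270:390],(480,400),interpolation=2),cv2.resize(b[200:290,310:382],(320,400),interpolation=2)]),"hold2.png")
E
```

```text
turn deg [-0.04  0.13  0.01] then shift [-0.6  0.2 13.5] or shift first [-0.5  0.2 13.5]
[ 445.01246764 -226.37367304  119.28739155] [-0.594  0.612  1.944 -0.032  0.757 -1.669] 0.515347223092669 10.575
```

View pics/hold2.png

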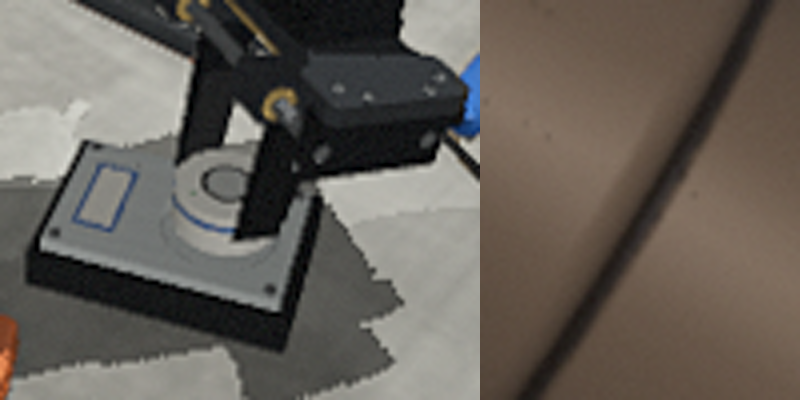

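Emit:
jog_arm --pt "0 0 0 1.3 0.2 0 40" --pt "0 0 0 -0.7 0 4 40" --pt "0 0 0 -0.4 0 2 40" --pt "0 0 0 0 0 0 40"

```text
t: 11.18
eef_pos: [443.7, -225.7, 112.5]
tcp_rot: [-3.141, -0.173, 2.67]
ft_force: [-0.1, 0.3, -0.8]
opening: 0.516
grip_force: 30.0
```

Emit:
jog_arm --pt "0 0 0 -0.3 0 2 40" --pt "0 0 0 0 0 0 40"

```text
t: 11.42
eef_pos: [443.7, -225.6, 110.6]
tcp_rot: [-3.141, -0.173, 2.67]
ft_force: [0.2, -0.4, -0.2]
opening: 0.516
grip_force: 30.0
```

Emit:
jog_arm --pt "0 0 0 -0.3 0 2 40" --pt "0 0 0 0 0 0 40"

```text
t: 11.68
eef_pos: [443.7, -225.6, 108.6]
tcp_rot: [-3.141, -0.173, 2.67]
ft_force: [0.0, 0.1, -0.8]
opening: 0.515
grip_force: 30.0
```

```bash
python3 q.py|tail -2
```

```text
turn deg [-0.03  0.09 -0.01] then shift [-0.2  0.1  2.7] or shift first [-0.2  0.1  2.7]
[ 443.67647144 -225.61567552  108.5881186 ] [-0.595  0.629  1.953 -0.033  0.732 -1.668] 0.5154410881245615 11.675
```

Emit:
jog_arm --pt "0 0 0 -0.2 0 1 40" --pt "0 0 0 0 0 0 40"

```text
t: 11.92
eef_pos: [443.7, -225.6, 107.6]
tcp_rot: [-3.141, -0.173, 2.67]
ft_force: [0.9, 0.2, -0.6]
opening: 0.517
grip_force: 30.0
```

Emit:
jog_arm --pt "0 0 0 -0.2 0 1 40" --pt "0 0 0 0 0 0 40"

```text
t: 12.18
eef_pos: [443.8, -225.7, 107.1]
tcp_rot: [-3.141, -0.172, 2.67]
ft_force: [0.1, 1.2, 6.3]
opening: 0.519
grip_force: 30.0
```

Emit:
jog_arm --pt "0 0 0 -0.1 0 0.7 40" --pt "0 0 0 0 0 0 40"

```text
t: 12.42
eef_pos: [443.9, -225.7, 107.0]
tcp_rot: [-3.141, -0.172, 2.67]
ft_force: [-2.1, 2.2, 15.3]
opening: 0.517
grip_force: 30.0
```

Emit:
jog_arm --pt "0 0 0 0.1 0 -0.7 40" --pt "0 0 0 0 0 0 52" --pt "0 0 0 0 0 0 56" --pt "0 0 0 0 0 0 64" --pt "0 0 0 0 0 0 80" --pt "0 0 0 0 0 0 90" --pt "0 0 0 0 0 -15 90" --pt "0 0 0 0 0 -40 90" --pt "0 0 0 0 0 -50 90" --pt "0 0 0 0 0 -50 90"

```text
t: 13.68
eef_pos: [467.6, -237.6, 262.1]
tcp_rot: [-3.141, -0.172, 2.67]
ft_force: [0.5, 0.4, -0.2]
opening: 0.95
grip_force: 0.0
```

```bash
cat > s.py <<'E'
from h import *
z=np.array([0,0,-1.]);y=np.radians(26);ty=np.array([-np.sin(y),np.cos(y),0]);R=np.c_[np.cross(ty,z),ty,z]
plan([471,210,330],R);plan([470,210,218],R)
s=env.state();print(s["eef_pos"],np.round(s["joints"],3),s["t"])
E
python3 s.py
```

```text
turn deg [  4.53  -9.17 -52.87] then shift [-199.3  400.9  -67.9] or shift first [208.9 400.3 -32.9]
turn deg [  4.53  -9.17 -52.87] then shift [-198.4  401.3   44.1] or shift first [190.6 400.   77.6]
[ 467.62435791 -237.6379214   262.0634931 ] [-0.588  0.433  1.764 -0.023  1.115 -1.676] 13.675
```

Emit:
jog_arm --pt "0.755 -1.53 -8.81 0 0 -10 90" --pt "0.755 -1.53 -8.81 0 0 -10 90" --pt "0.755 -1.53 -8.81 0 0 -10 90" --pt "0.755 -1.53 -8.81 0 0 -10 90" --pt "0.755 -1.53 -8.81 0 0 -10 90" --pt "0.755 -1.53 -8.81 0 0 -10 90" --pt "0 0 0 0 0 0 90"

```text
t: 14.55
eef_pos: [473.1, -239.7, 320.5]
tcp_rot: [-3.14, 0.001, -2.689]
ft_force: [0.1, 0.3, -0.1]
opening: 0.945
grip_force: 0.0
```

```bash
python3 s.py; cat > look.py <<'E'
from h import *
for c in("top","scene"):
    r=shot(c);W=cloud(r);np.savez(c+"0.npz",W=W,c=r["color"],K=r["camera_matrix"],T=r["world_to_cam"])
    m=(np.hypot(W[...,0]-431.5,W[...,1]+219.3)<32)&(W[...,2]>33)
    P=W[m];k=np.linalg.lstsq(np.c_[P[:,:2],np.ones(len(P))],P[:,2],rcond=None)[0]
    print(c,len(P),"z",np.median(P[:,2]),"slope",np.degrees(k[:2]).round(1))
    if c=="scene":
        a=r["color"];save(a[270:350,270:370],"seat.png",6)
    else:
        P=W[(np.hypot(W[...,0]-470,W[...,1]-210)<30)&(W[...,2]>170)];print("probe top",len(P),P.mean(0) if len(P) else 0)
E
python3 look.py; sed -i '/^ell\|^for\|^    D=np.load(c+"0.npz")$\|^    print(c,"pocket/d' e.py; cat >>e.py <<'E'
ell("top",(355,246),14,(130,140,150),41);ell("scene",(325,304),20,(130,140,150),41)
E
python3 e.py
```

```text
turn deg [-0.08  0.04 -0.08] then shift [-195.2  405.1   -9.5] or shift first [-194.7  405.3   -9.9]
turn deg [-0.08  0.04 -0.08] then shift [-194.3  405.5  102.5] or shift first [-193.7  405.9  102.1]
[ 473.1045247  -239.65306128  320.49011458] [-0.593  0.326  1.753 -0.     1.061 -2.617] 14.55
top 1117 z 551.9785474557333 slope [-108.1 -109.6]
probe top 171 [469.76989058 208.33225925 180.44267499]
scene 2965 z 361.2427242432479 slope [230.3 -78.1]
top 130 outer 342.4 252.8 [ 4.5   16.375] [ 413.2 -184.3   41. ]
top 130 outer 342.2 238.6 [3.    4.375] [ 449.  -186.4   41. ]
top 130 outer 350.5 241.5 [ 5.625 15.625] [ 440.8 -206.9   41. ]
top 140 outer 342.5 256.5 [3.375 5.25 ] [ 403.9 -183.9   41. ]
top 140 outer 350.4 241.7 [ 4.875 14.125] [ 440.2 -206.6   41. ]
top 150 outer 342.4 256.6 [3.    4.875] [ 403.6 -183.7   41. ]
scene 130 outer 337.1 322.4 [2.375 6.75 ] [ 399.4 -266.6   41. ]
scene 130 outer 325.0 314.6 [ 4.875 16.5  ] [ 401.2 -240.    41. ]
scene 130 outer 308.6 311.5 [ 9.25 16.  ] [ 388.2 -213.5   41. ]
scene 130 outer 325.2 301.5 [18.75  26.875] [ 429.7 -221.2   41. ]
[... 483 characters left out ...]
300.7 [10.375 14.5  ] [ 431.5 -219.9   41. ]
scene 140 outer 341.3 288.6 [ 7.375 15.125] [ 480.7 -224.2   41. ]
scene 140 outer 310.6 284.8 [ 3.125 22.75 ] [ 450.2 -173.    41. ]
scene 150 outer 323.5 308.4 [ 3.   12.75] [ 412.4 -229.2   41. ]
scene 150 outer 325.9 306.3 [0.875 8.625] [ 419.8 -229.4   41. ]
scene 150 outer 308.4 311.7 [ 8.75 14.25] [ 387.6 -213.5   41. ]
scene 150 outer 332.8 301.3 [1.25 4.25] [ 439.4 -231.4   41. ]
scene 150 outer 324.4 293.3 [0.625 6.375] [ 447.7 -207.2   41. ]
scene 150 outer 341.6 288.3 [ 6.75  15.125] [ 481.6 -224.1   41. ]
scene 150 outer 320.2 284.1 [1.375 7.25 ] [ 464.5 -185.8   41. ]
scene 150 outer 308.2 284.8 [ 2.875 14.25 ] [ 447.2 -169.4   41. ]
```

View pics/seat.png

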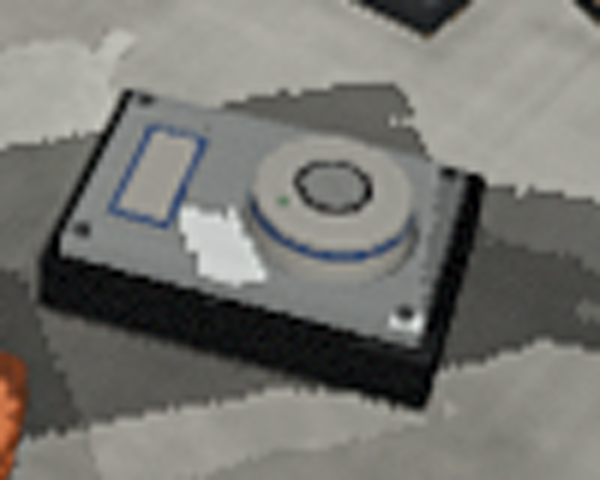

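```bash
python3 - <<'E'
from h import *
D=np.load("scene0.npz");W=D["W"]
m=(np.hypot(W[...,0]-431.5,W[...,1]+219.6)<24)&(W[...,2]>35)&(W[...,2]<50);P=W[m]
k=np.linalg.lstsq(np.c_[P[:,:2],np.ones(len(P))],P[:,2],rcond=None)[0];print(len(P),np.median(P[:,2]),np.degrees(k[:2]))
m=(np.hypot(W[...,0]-415,W[...,1]+170)<12)&(W[...,2]<50);print("block top z",np.median(W[m][:,2]))
E
```

```text
369 39.35700807585283 [0.8199582  0.82168868]
block top z 25.719906081281692
```

Emit:
jog_arm --pt "0 0 0 -19.5 40.5 -1 90" --pt "0 0 0 -19.5 40.5 -1 90" --pt "0 0 0 -19.5 40.5 -1 90" --pt "0 0 0 -19.5 40.5 -1 90" --pt "0 0 0 -19.5 40.5 -1 90" --pt "0 0 0 -19.5 40.5 -1 90" --pt "0 0 0 -19.5 40.5 -1 90" --pt "0 0 0 -19.5 40.5 -1 90" --pt "0 0 0 -19.5 40.5 -1 90" --pt "0 0 0 -19.5 40.5 -1 90"

```text
t: 15.9
eef_pos: [470.8, 211.3, 328.9]
tcp_rot: [3.141, -0.001, -2.691]
ft_force: [0.2, 0.5, -0.4]
opening: 0.947
grip_force: 0.0
```

Emit:
jog_arm --pt "0 0 0 0 0 0 90" --pt "0 0 0 0 0 0 90"

```text
t: 16.15
eef_pos: [470.9, 209.6, 328.7]
tcp_rot: [3.141, -0.001, -2.689]
ft_force: [0.2, -0.6, -0.1]
opening: 0.946
grip_force: 0.0
```

```bash
python3 s.py
```

```text
turn deg [ 0.02 -0.08 -0.07] then shift [-0.3  0.3 -1.3] or shift first [-0.3  0.3 -1.3]
turn deg [ 0.02 -0.08 -0.07] then shift [  0.6   0.7 110.7] or shift first [  0.5   0.7 110.7]
[470.89313303 209.60282466 328.73565467] [ 0.291  0.297  1.774  0.     1.072 -1.733] 16.15
```

Emit:
jog_arm --pt "0 0 0 0.1 0.2 20 90" --pt "0 0 0 0.1 0.1 25 90" --pt "0 0 0 0.1 0.1 25 80" --pt "0 0 0 0.1 0.1 25 70" --pt "0 0 0 0.1 0.1 15 60" --pt "0 0 0 0 0 0 50" --pt "0 0 0 0 0 0 45"

```text
t: 17.02
eef_pos: [470.7, 210.0, 219.8]
tcp_rot: [3.141, 0.001, -2.689]
ft_force: [-0.3, 0.2, -0.9]
opening: 0.494
grip_force: 0.0
```

```bash
python3 s.py; python3 - <<'E'
from h import *
a=shot("scene")["color"];save(a[130:240,140:260],"pg.png",5)
E
```

```text
turn deg [ 0.01  0.05 -0.04] then shift [-3.000e-01 -1.000e-01 -1.102e+02] or shift first [-4.000e-01 -1.000e-01 -1.102e+02]
turn deg [ 0.01  0.05 -0.04] then shift [0.6 0.3 1.8] or shift first [0.6 0.3 1.8]
[470.68074638 210.00187985 219.84319097] [ 0.291  0.43   1.907  0.     0.804 -1.733] 17.025
```

View pics/pg.png

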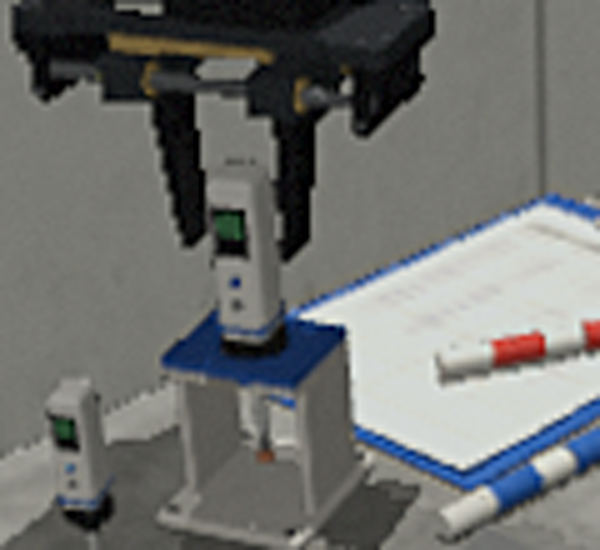

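The fingers straddle the handle evenly (crop x 185 and 295), with the screen facing along tool x. Closing.

Emit:
jog_arm --pt "0 0 0 0.5 0.2 1.5 38" --pt "0 0 0 0 0 0 32" --pt "0 0 0 0 0 0 27" --pt "0 0 0 0 0 0 24" --pt "0 0 0 0 0 0 15" --pt "0 0 0 0 0 0 15" --pt "0 0 0 0 0 0 15"

```text
t: 17.95
eef_pos: [469.8, 210.2, 217.7]
tcp_rot: [3.141, -0.0, -2.688]
ft_force: [0.3, 1.4, 1.9]
opening: 0.262
grip_force: 29.1
```

Emit:
jog_arm --pt "0 0 0 0 0 -5 15" --pt "0 0 0 0 0 -15 15" --pt "0 0 0 0 0 -25 15" --pt "0 0 0 0 0 -30 15" --pt "0 0 0 0 0 -30 15" --pt "0 0 0 0 0 0 15"

```text
t: 18.7
eef_pos: [470.1, 210.2, 325.1]
tcp_rot: [-3.141, 0.004, -2.688]
ft_force: [0.8, 0.2, -1.6]
opening: 0.265
grip_force: 29.1
```

```bash
cat > t.py <<'E'
from h import *
z=np.array([0,0,-1.]);y=np.radians(-3);ty=np.array([-np.sin(y),np.cos(y),0]);R=np.c_[np.cross(ty,z),ty,z]
plan([431.4,-219.8,300],R);plan([431.4,-219.8,260],R)
s=env.state();print(s["eef_pos"],np.round(s["joints"],3),s["t"],s["ft_force"])
E
python3 t.py; python3 - <<'E'
from h import *
r=shot("scene");W=cloud(r);s=env.state()
zz=s["eef_pos"][2]
for lo,hi in((-52,-36),(-100,-80),(-115,-100),(-135,-122),(-160,-140),(-200,-175)):
    m=(np.hypot(W[...,0]-470,W[...,1]-210)<25)&(W[...,2]>zz+lo)&(W[...,2]<zz+hi)&(W[...,2]>95)
    P=W[m]
    if len(P):print(lo,len(P),P.mean(0).round(1),P[:,2].min().round(1),P[:,2].max().round(1))
for d in env.recognise("scene","tip_end")[:3]:print(d, W[int(d["location"][1]),int(d["location"][0])])
save(r["color"][90:230,140:260],"lift.png",4)
E
```

```text
turn deg [ 0.04  0.24 28.99] then shift [  16.2 -431.4   25.1] or shift first [ 223.4 -369.5   24.3]
turn deg [ 0.04  0.24 28.99] then shift [  16.2 -431.4   65.1] or shift first [ 223.6 -369.5   64.3]
[470.12789705 210.2083677  325.07337641] [ 0.292  0.298  1.783  0.     1.056 -1.733] 18.7 [ 0.82611488  0.24176006 -1.59659125]
-52 157 [462.7 202.6 279.9] 271.7 287.3
-100 120 [463.9 202.5 233.4] 223.5 243.4
-115 88 [464.2 202.8 215.8] 208.9 223.1
-135 56 [463.2 203.  196.5] 190.7 201.3
-160 25 [469.9 209.6 173.8] 163.9 183.4
-200 17 [470.3 210.4 137. ] 130.5 147.5
```

View pics/lift.png

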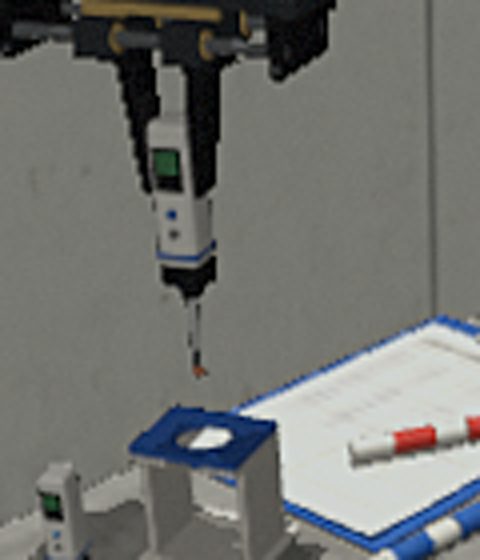

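Emit:
jog_arm --pt "0 0.08 9.66 0 0 0 15" --pt "0 0.08 9.66 0 0 0 15" --pt "0 0.08 9.66 0 0 0 15" --pt "0 0 0 1.3 -20 0 15" --pt "0 0 0 1.3 -34 0 15" --pt "0 0 0 1.3 -34 0 15" --pt "0 0 0 1.3 -34 0 15" --pt "0 0 0 1.3 -34 0 15" --pt "0 0 0 1.3 -34 0 15" --pt "0 0 0 1.3 -34 0 15"

```text
t: 20.05
eef_pos: [448.1, -14.9, 322.2]
tcp_rot: [-3.141, -0.006, 3.093]
ft_force: [0.3, -0.5, -2.5]
opening: 0.268
grip_force: 29.1
```

Emit:
jog_arm --pt "0 0 0 1.3 -34 0 15" --pt "0 0 0 1.3 -34 0 15" --pt "0 0 0 1.3 -34 0 15" --pt "0 0 0 1.3 -34 8 15" --pt "0 0 0 1.3 -34 8 15" --pt "0 0 0 1.3 -20 8 15" --pt "0 0 0 0 0 0 15" --pt "0 0 0 0 0 0 15"

```text
t: 21.05
eef_pos: [430.8, -202.3, 298.9]
tcp_rot: [-3.141, -0.005, 3.091]
ft_force: [-0.3, 0.5, -1.7]
opening: 0.266
grip_force: 29.1
```

```bash
python3 t.py
```

```text
turn deg [-0.02 -0.28  0.08] then shift [ -1.5 -17.5  -1.1] or shift first [ -1.5 -17.5  -1.1]
turn deg [-0.02 -0.28  0.08] then shift [ -1.5 -17.5  38.9] or shift first [ -1.7 -17.5  38.9]
[ 430.80475831 -202.27506955  298.876545  ] [-0.577  0.273  1.901 -0.003  0.972 -2.095] 21.05 [-0.27748225  0.46315487 -1.73294637]
```

Now I'll approach to TCP z 255 (tip about 18 mm above the disc) and check the tip from there.

Emit:
jog_arm --pt "0 -0.28 0.08 -1.5 -10 0 15" --pt "0 0 0 0 -7.5 8 15" --pt "0 0 0 0 0 20 15" --pt "0 0 0 0 0 16 15" --pt "0 0 0 0 0 0 15" --pt "0 0 0 0 0 0 15"

```text
t: 21.8
eef_pos: [432.0, -220.3, 255.3]
tcp_rot: [-3.141, 0.001, 3.088]
ft_force: [-0.1, -0.1, -2.2]
opening: 0.266
grip_force: 29.1
```

```bash
python3 t.py; python3 - <<'E'
from h import *
r=shot("scene");W=cloud(r);s=env.state();p=s["eef_pos"]
K=np.array(r["camera_matrix"]);T=np.array(r["world_to_cam"])
print("tip pix",proj(K,T,[p[0],p[1],p[2]-195.7]),"sensor",proj(K,T,[431.4,-219.8,41.5]))
for d in env.recognise("scene","tip_end")[:2]+env.recognise("scene","sensor_face")[:2]:print(d)
m=(np.hypot(W[...,0]-431,W[...,1]+220)<12)&(W[...,2]>68)&(W[...,2]<110);P=W[m]
if len(P):print("stem",len(P),P.mean(0).round(1))
save(r["color"][220:330,270:390],"tip.png",5)
E
```

```text
turn deg [-0.06  0.05 -0.06] then shift [  0.7   0.4 -44.7] or shift first [  0.6   0.4 -44.7]
turn deg [-0.06  0.05 -0.06] then shift [ 0.7  0.4 -4.7] or shift first [ 0.6  0.4 -4.7]
[ 432.02994065 -220.25220687  255.34355325] [-6.080e-01  3.410e-01  1.938e+00 -1.000e-03  8.610e-01 -2.125e+00] 21.8 [-0.06393105 -0.12346719 -2.17306458]
tip pix [326.28023417 292.77554984] sensor [325.12278885 300.47124684]
{'location': [324.7, 306.5], 'score': 0.9}
stem 67 [ 431.9 -220.8   89.9]
```

View pics/tip.png

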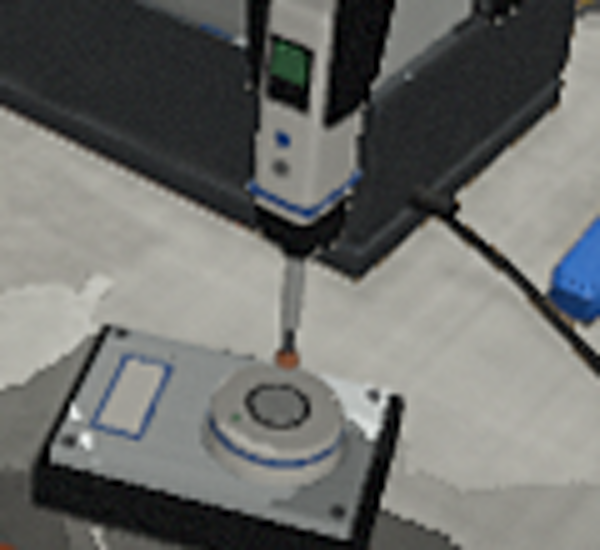

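Emit:
jog_arm --pt "0 0 0 1 1 4 15" --pt "0 0 0 0 0 6 15" --pt "0 0 0 0 0 4 15" --pt "0 0 0 0 0 2 15" --pt "0 0 0 0 0 0 15" --pt "0 0 0 0 0 0 15"

```text
t: 22.7
eef_pos: [431.0, -219.0, 239.1]
tcp_rot: [-3.141, 0.001, 3.088]
ft_force: [-0.9, 0.4, -2.3]
opening: 0.268
grip_force: 29.1
```

Emit:
jog_arm --pt "0 0 0 0 0 1 15" --pt "0 0 0 0 0 1 15" --pt "0 0 0 0 0 1 15" --pt "0 0 0 0 0 0 15" --pt "0 0 0 0 0 0 15"

```text
t: 23.32
eef_pos: [430.9, -219.1, 236.1]
tcp_rot: [-3.141, 0.001, 3.088]
ft_force: [-0.4, 0.1, -1.1]
opening: 0.27
grip_force: 29.1
```

```bash
cat > f.py <<'E'
from h import *
F=[]
for _ in range(4):
    r=shot("scene");s=env.state();F.append(s["ft_force"])
print(s["t"],s["eef_pos"],np.mean(F,0).round(2),np.std(F,0).round(2))
E
python3 f.py
```

```text
23.525 [ 430.90873814 -219.03651931  236.0416508 ] [-0.06 -0.07 -1.26] [0.51 0.21 0.27]
```

Emit:
jog_arm --pt "0 0 0 0 0 1.5 15" --pt "0 0 0 0 0 1.5 15" --pt "0 0 0 0 0 1.5 15" --pt "0 0 0 0 0 0 15" --pt "0 0 0 0 0 0 15" --pt "0 0 0 0 0 0 15"

```text
t: 24.28
eef_pos: [430.9, -219.1, 231.6]
tcp_rot: [-3.141, 0.001, 3.088]
ft_force: [0.7, -0.1, 0.5]
opening: 0.269
grip_force: 29.1
```

```bash
sed -i 's/range(4)/range(12)/' f.py; python3 f.py; python3 - <<'E'
from h import *
a=shot("scene")["color"];save(a[220:330,270:390],"tip2.png",5)
E
```

```text
24.875 [ 430.90827724 -219.03879617  231.50343496] [-0.07 -0.04  0.29] [0.41 0.54 0.46]
```

View pics/tip2.png

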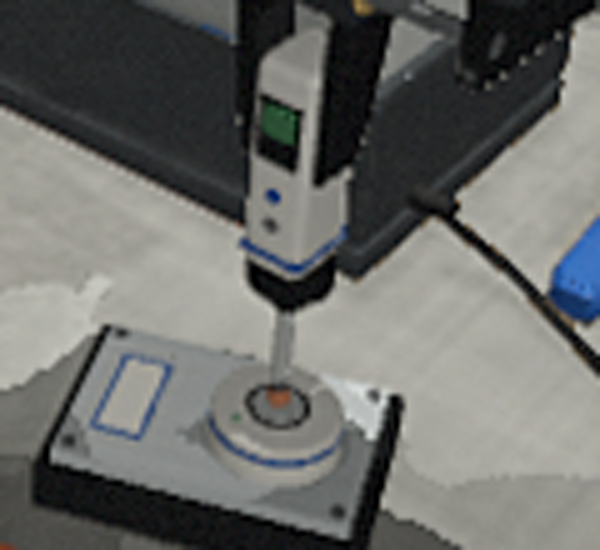

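Emit:
jog_arm --pt "0 0 0 0 0 0 15" --pt "0 0 0 0 0 0 15" --pt "0 0 0 0 0 0 15" --pt "0 0 0 0 0 0 15" --pt "0 0 0 0 0 0 15" --pt "0 0 0 0 0 0 15" --pt "0 0 0 0 0 0 15" --pt "0 0 0 0 0 0 15" --pt "0 0 0 0 0 0 15" --pt "0 0 0 0 0 0 15"

```text
t: 26.18
eef_pos: [430.9, -219.1, 231.5]
tcp_rot: [-3.141, 0.001, 3.088]
ft_force: [0.4, -0.1, 0.5]
opening: 0.264
grip_force: 29.1
```

Emit:
jog_arm --pt "0 0 0 0 0 0 15" --pt "0 0 0 0 0 0 15" --pt "0 0 0 0 0 0 15" --pt "0 0 0 0 0 0 15" --pt "0 0 0 0 0 0 15" --pt "0 0 0 0 0 0 15" --pt "0 0 0 0 0 0 15" --pt "0 0 0 0 0 0 15" --pt "0 0 0 0 0 0 15" --pt "0 0 0 0 0 0 15"

```text
t: 27.42
eef_pos: [430.9, -219.0, 231.5]
tcp_rot: [-3.141, 0.0, 3.088]
ft_force: [0.1, -0.1, 0.3]
opening: 0.274
grip_force: 29.1
```

Emit:
jog_arm --pt "0 0 0 0 0 0 15" --pt "0 0 0 0 0 0 15" --pt "0 0 0 0 0 0 15" --pt "0 0 0 0 0 0 15" --pt "0 0 0 0 0 0 15" --pt "0 0 0 0 0 0 15" --pt "0 0 0 0 0 0 15" --pt "0 0 0 0 0 0 15" --pt "0 0 0 0 0 0 15" --pt "0 0 0 0 0 0 15"

```text
t: 28.68
eef_pos: [430.9, -219.1, 231.5]
tcp_rot: [-3.141, 0.001, 3.088]
ft_force: [0.1, -0.4, 0.6]
opening: 0.268
grip_force: 29.1
```

```bash
python3 f.py; python3 -c "
from cell import env
print(env.job_done())"
```

```text
29.275 [ 430.91778511 -219.0532874   231.50865864] [ 0.17 -0.44  0.44] [0.52 0.3  0.43]
the job is handed in; nothing more can be done
None
```

The job is handed in at about 29 s: the logger is seated flat in the pocket and released, and the thermometer was held upright on its sensor disc for over 4 s at about 2 N (about half travel by force and height) and is still held there; I viewed 12 pictures, two over the limit of 10.

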